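# Park the tile cutter's carriage

### The arm

A 6-joint arm with a two-finger parallel gripper is mounted at the origin on the work surface. World frame = base frame: x ahead of the robot, y to its left, z up, the work surface at z = 0. Lengths are in m, angles in rad, forces in N, time in s.
With the tool pointing down it reaches from about 0.35 to 0.775 m from the base axis. Payload 7.3 kg.
Tool frame: the origin (TCP) lies between the finger pads; the fingertips stand 25 mm ahead of it and the grasp point (between the pads) lies 6 mm ahead of it; y points along the fingers, z is the direction in which the jaws open and shut, and the axes are right-handed (so a half turn about y gives the same grasp; the last joint's range is limited). The gripper opens to 92 mm and grips with 3 to 60 N. Pads are 19 mm wide; open, the fingers measure 130 mm over their backs; the gripper's body (75 mm by 190 mm) begins 47 mm behind the grasp point.
Start: joints at [-1.345, 0.342, 1.524, -0, 1.275, -0.146], TCP at [0.191, -0.489, 0.252] pointing down, gripper open.
Joint ranges: [-2.53, 2.53], [-0.77, 2.02], [0.04, 2.7], [-1, 4.14], [0.28, 2.66], [-3.11, 3.11]. Speed limits (rad/s): [2.57, 2.57, 3.14, 3.14, 3.14, 3.14].

### API

Orientations are given as [roll, pitch, yaw] about the fixed x, y, z axes, in that order (R = Rz(yaw) Ry(pitch) Rx(roll)).
In Python, from cell import sensors, read_camera, hand_in gives the robot as it stands. The module is installed in compiled form; this text tells all that it offers.
- The arm moves only by the tool send_rows, never from a script. Its argument "motion" is a list that holds one entry, the list of rows, each a list of 4 numbers: the shift along the tool's x, y, z in m, then the turn about the tool's y in degrees. In form: [[[tx, ty, tz, twist], ...]]. A call has 1 to 8 rows; each row is the pose to reach, as a shift and turn from the pose measured when the call began, along the tool's axes at that moment; what a row does not reach only later rows make up. A row lasts 1/10 s, in which the tool goes at most 50 mm and 8.59 degrees, less where a joint would pass 70% of its speed; a pose out of reach is approached as far as the arm can. A call with a gripper value outside its range is refused whole. "gripper" is the opening, from 0 (shut) to 1 (fully open), set as the call begins (left out, the last holds). The fingers move at their own pace and stop on an object; "grip_force" is the grip in N (left out, the last holds). Time passes only in rows, so rows that repeat a pose let the fingers close. It gives the time, the measured TCP pose, the force and the opening at its end, in the units of the state.
- sensors.observe(): the state, without advancing time (a new reading comes with each control period).
- read_camera(name): name is "scene" or "top"; returns a dict with "frame" (420x560x3 uint8, red, green, blue), "fx", "fy", "cx", "cy" (pixels), "extrinsics" (4x4, takes a point from world to camera coordinates). Camera axes: x right, y up, looking along -z (the intrinsics and any distortion apply to the point x, -y, -z); pixel columns grow to the right and rows downward; lengths in m; the calibration is good to about 2 mm. A picture is of the moment at which its call begins. There is no depth.
- hand_in(): hands the job in, once; it reports no verdict.
The state is a dict: "time": time; "qpos": joint angles; "qvel": joint speeds; "joint_efforts": joint torques, N m; "tool_pos": TCP position; "tool_rot": TCP orientation; "contact_force": force on the tool from outside, world axes, zero at the start; "torque": the same for the moment, N m; "opening": finger opening in m.
Only numpy, scipy, OpenCV 4.12 (cv2) and the standard library are available. Lean on these libraries where they do the work, as an engineer would, in place of code of your own. Each camera call takes 0.05 s, during which the arm holds its last target.

### The job

Park the carriage of the manual tile cutter: press the red lock button on top of the carriage with closed fingertips, keep it held down while you push the carriage along its rails until it is fully home against the yellow stop, then let the button come back up so that the carriage is locked there, and move clear. Never force the carriage along while its button is up, keep off its folded black handle, grip and lift nothing, and leave the tile and the tools lying about where they are.

Things in the scene. Friction and masses are not known exactly. Their poses are not given: they have to be found in the camera images.
- cutter: Manual tile cutter, fixed to the table at a varying place and yaw: aluminium bed 220 (its x) x 520 (its y) x 14 mm high, a blue post 90 x 30 mm, 98 mm high, at each end, two round steel rails along its y at 78 mm height. Origin: centre of the bed's underside, on the table; z up. The carriage slides along its +y or -y.
- carriage (a joint): Place of the carriage along the cutter's y, in m: 0 at the middle of the rails, +0.15 and -0.15 at the two stops; it starts between -0.06 and +0.06. Carriage: dark steel block 85 (x) x 90 (y) mm, its top 95 mm above the table, 0.7 kg.
- carriage_top (a point): Centre of the carriage's flat top (95 mm above the table), on the button's axis; moves with the carriage. Along the slide, ahead of and behind the button, stand two black ribs, 52 (x) x 14 (y) mm, 58 mm apart inside, tops 117 mm above the table (5 mm above the free button): a tip on the button drives the carriage by friction or by pushing the rib ahead.
- lock_button (a joint): How far the red lock button is pressed straight down, in m: about 0 free (brake on), 0.008 fully down. Spring: 4.5 N to start, 7.5 N fully down; it comes up when released. The spring brake locks the carriage at any place; it holds against about 25 N and lets go once the button is 2 mm down; then about 1.5 N moves the carriage. Held down means more than 2 mm.
- button_top (a point): Centre of the top face of the red round lock button, 42 mm in diameter, in the middle of the carriage's top; 112 mm above the table when free. It moves with the carriage and sinks with the button.
- park_stop: The YELLOW stop block clamped round the rails at one end, 84 (x) x 30 (y) x 36 mm, its top 96 mm above the table (a 6 mm screw head on it). It may be at either end. Origin: centre of its underside, 60 mm above the table, on the rails' middle line. With the carriage home against it, the button's centre is 60 mm from this origin in plan.
- plain_stop: The grey stop block of the same size and height at the opposite end of the rails: the wrong end.
- carriage_handle: The carriage's handle, folded down: steel arm and black grip 28 mm thick that stick out from the carriage along the cutter's +x, level, from 35 to 194 mm from the button's axis, its top 108 mm above the table. Origin: its pivot, 40 mm from the button's axis, 78 mm above the table. Not to be touched.
- wall_tile: Loose blue tile, 100 x 100 x 8 mm, lying on the cutter's bed. Origin: centre of its underside. To be left alone.
- tape_measure: Loose orange tape measure, 55 x 60 x 32 mm, standing on the cutter's bed. Origin: centre of its underside. To be left alone.
- spacer_jar: Loose jar with a red lid, 70 mm in diameter, 85 mm high, on the table beside the cutter. Origin: centre of its underside. To be left alone.
- mallet: Loose mallet lying on the table beside the cutter, roughly 250 mm long. To be left alone.
- screwdriver: Loose screwdriver with a green handle lying on the table beside the cutter. To be left alone.
- trowel: Loose trowel, steel blade 130 x 120 mm with a wooden grip on top, 52 mm high, on the table beside the cutter. To be left alone.
- primer_can: Loose white can, 100 mm in diameter, 110 mm high, on the table beside the cutter. To be left alone.

How it is judged:
By the outcome, as a careful person would: the job done as asked, in the order asked, and still so for the second after the job is handed in, with the robot touching nothing.
It also fails if it takes over 32 s, if anything falls off the work surface, if the arm or the gripper's body presses on something with over 40 N, if the wrist force passes 120 N, or if a joint passes its speed limit or range.

## Working session

There is one attempt and no reset: what is moved stays moved. The work goes in short steps, Python scripts to look and compute and a tool call to move; the robot and the scene stay as the last step left them, time stands still between calls to the robot, and variables do not carry over. Pictures are saved under pics/ and viewed, and the job is handed in when it is done.

Besides the shell and the picture viewer there is one more tool, called after "Emit:" by a JSON object that holds its "api" and its "payload", one argument or row to a line. send_rows: Moves the arm, as the interface text tells. Its arguments: {"type":"object","properties":{"motion":{"type":"array"},"gripper":{"type":"number"},"grip_force":{"type":"number"}},"required":["motion"]}

```bash
mkdir -p pics; cat > h.py <<'E'
import numpy as np, cv2
from cell import sensors, read_camera, hand_in
def snap(n,f):
    c=read_camera(n); cv2.imwrite(f,c["frame"][:,:,::-1]); 
    np.savez(''+n+'.npz',**{k:c[k] for k in c}); return c
def load(n): return np.load(''+n+'.npz')
def px2w(c,u,v,z):
    E=np.array(c["extrinsics"]);R=E[:3,:3];t=E[:3,3]
    d=np.array([(u-c["cx"])/c["fx"],-(v-c["cy"])/c["fy"],-1.])
    o=-R.T@t; w=R.T@d; return o+w*(z-o[2])/w[2]
def w2px(c,p):
    E=np.array(c["extrinsics"]);q=E[:3,:3]@np.array(p)+E[:3,3]
    return c["cx"]+c["fx"]*q[0]/-q[2], c["cy"]+c["fy"]*q[1]/q[2]
E
python3 - <<'E'
from h import *
for n in("top","scene"):
    c=snap(n,f'pics/{n}0.png'); print({k:c[k] for k in c if k!='frame'})
print(sensors.observe())
E
```

```text
{'fx': 546.3803551139636, 'fy': 546.3803551139636, 'cx': 278.35200969334363, 'cy': 215.41491312722937, 'extrinsics': array([[ 2.80652328e-02, -9.99595715e-01,  4.55517559e-03,
        -6.19273785e-02],
       [ 9.90225427e-01,  2.84244038e-02,  1.36549105e-01,
        -5.02330312e-01],
       [-1.36623378e-01,  6.78368282e-04,  9.90622831e-01,
        -1.65235677e+00],
       [ 0.00000000e+00,  0.00000000e+00,  0.00000000e+00,
         1.00000000e+00]])}
{'fx': 438.2277684072055, 'fy': 438.2277684072055, 'cx': 273.53306588248665, 'cy': 206.65067048751106, 'extrinsics': array([[ 0.56740891,  0.82336163,  0.01107937, -0.24152042],
       [-0.60598106,  0.4084183 ,  0.68262834,  0.25263111],
       [ 0.55752497, -0.39404329,  0.73068173, -1.54487466],
       [ 0.        ,  0.        ,  0.        ,  1.        ]])}
{'time': 0.1, 'qpos': array([-1.34500936e+00,  3.42637429e-01,  1.52486062e+00, -3.01623347e-05,
        1.27539722e+00, -1.46001863e-01]), 'qvel': array([-0.00269181, -0.00109212,  0.00018474,  0.00084955,  0.00134576,
       -0.00083787]), 'joint_efforts': array([ 2.29640857e-03, -4.32004917e+01, -2.44694602e+01,  7.19193416e-02,
        5.26302145e-02, -4.62736273e-05]), 'tool_pos': array([ 0.19066665, -0.48882824,  0.25114379]), 'tool_rot': array([-1.57208928e+00,  1.60972054e-04, -2.76979513e+00]), 'contact_force': array([-0.57105522, -0.58556216,  0.3726175 ]), 'torque': array([-0.04621929, -0.0211866 ,  0.03067295]), 'opening': 0.09225093478121026}
```

View pics/top0.png

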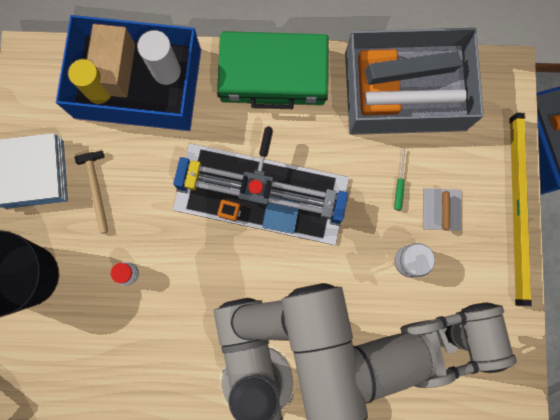

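View pics/scene0.png

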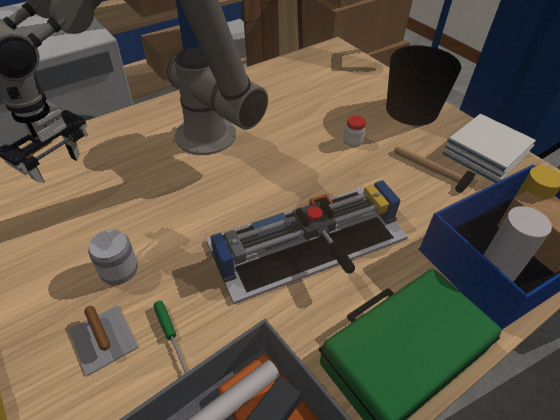

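The top view shows the button near (256,187), the yellow stop near (193,175) on the robot's left, the grey stop near (328,203), and the handle pointing away from the robot. I'll zoom in to get finer pixel positions.

```bash
python3 - <<'E'
from h import *
c=load('top');f=c['frame'][:,:,::-1]
cv2.imwrite('pics/t1.png',cv2.resize(f[120:250,165:360],None,fx=4,fy=4,interpolation=cv2.INTER_CUBIC))
s=load('scene');g=s['frame'][:,:,::-1]
cv2.imwrite('pics/s1.png',cv2.resize(g[170:300,205:410],None,fx=3.9,fy=3.9,interpolation=cv2.INTER_CUBIC))
for n,m in(('top',c),('scene',s)):
    hsv=cv2.cvtColor(m['frame'],cv2.COLOR_RGB2HSV)
    for nm,lo,hi in(('red',(0,170,90),(6,255,255)),('yel',(22,150,100),(32,255,255))):
        k=cv2.inRange(hsv,lo,hi); N,l,st,ce=cv2.connectedComponentsWithStats(k)
        for i in range(1,N):
            if st[i,4]>25: print(n,nm,st[i],ce[i])
E
```

```text
top red [249 180  14  14 149] [255.24161074 186.30201342]
top red [111 263  20  20 323] [120.55108359 272.61919505]
top yel [ 68  59  41  41 982] [86.70264766 79.26782077]
top yel [ 511  118   20  182 2571] [520.11629716 211.03578374]
top yel [185 161  16  29 265] [192.06792453 174.55471698]
scene red [348 116  18  12 164] [356.45731707 121.18292683]
scene red [307 206  16  12 143] [314.55244755 211.99300699]
scene yel [530 166  30  22 470] [545.41489362 176.35957447]
scene yel [374 194  15  13  70] [380.74285714 200.2       ]
```

View pics/t1.png

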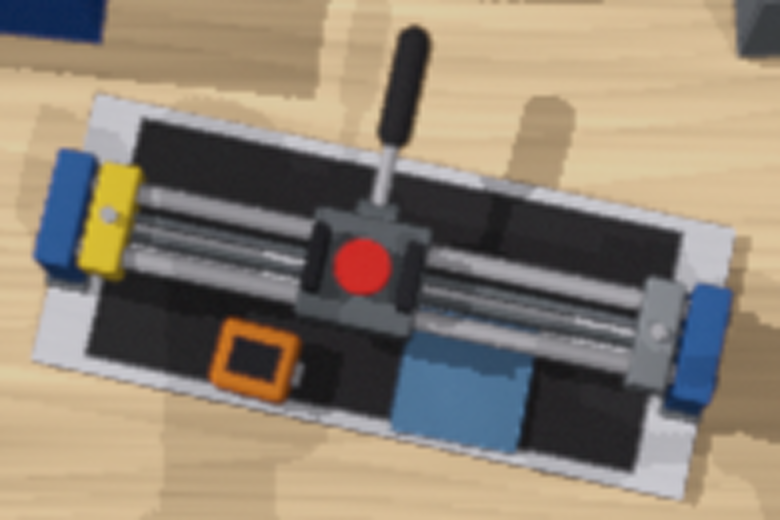

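View pics/s1.png

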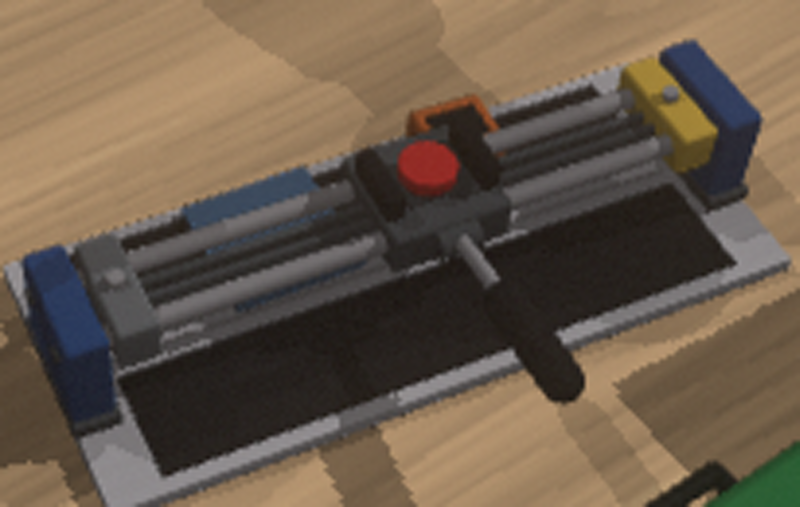

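```bash
python3 - <<'E'
from h import *
c=load('top');s=load('scene')
f=lambda u,v:((u+.5)/4-.5+165,(v+.5)/4-.5+120)
g=lambda u,v:((u+.5)/3.9-.5+205,(v+.5)/3.9-.5+170)
Y=px2w(c,*f(109,214),.101);G=px2w(c,*f(658,331),.101);B=px2w(c,*f(361.5,267),.111)
print(Y,G,np.linalg.norm(Y-G),B)
Y2=px2w(s,*g(671,94),.101);G2=px2w(s,*g(115,276),.101);B2=px2w(s,*g(428,165),.111)
print(Y2,G2,np.linalg.norm(Y2-G2),B2)
for Y,G,B in((Y,G,B),(Y2,G2,B2)):
    d=(Y-G)[:2]/np.linalg.norm((Y-G)[:2]);m=(Y+G)/2
    r=(B-m)[:2]; print('yaw',np.degrees(np.arctan2(d[1],d[0])),'along',r@d,'perp',r@[-d[1],d[0]],'home',Y[:2]-.06*d,'r',np.linalg.norm(Y[:2]-.06*d))
print(w2px(c,[*B[:2],.112]))
from scipy.spatial.transform import Rotation as R
o=sensors.observe();print(R.from_euler('xyz',o['tool_rot']).as_matrix().round(3),o['tool_pos'])
E
```

```text
[0.61508574 0.21484654 0.101     ] [ 0.53822003 -0.19753705  0.101     ] 0.41948607700024326 [0.57831711 0.02411608 0.111     ]
[0.61592787 0.21398763 0.101     ] [ 0.53667125 -0.19738795  0.101     ] 0.4189409019037738 [0.57985361 0.02232169 0.111     ]
yaw 79.44158885988014 along 0.015504505037955788 perp 0.0011970536154692457 home [0.60409147 0.15586243] r 0.6238746702296034
yaw 79.09487377716964 along 0.014441010480470123 perp -0.0008371680264653845 home [0.60457687 0.15507112] r 0.6241476178008828
(np.float64(255.60956539994152), np.float64(185.81923349916624))
[[-0.932 -0.     0.363]
 [-0.363  0.001 -0.932]
 [-0.    -1.    -0.001]] [ 0.19066665 -0.48882824  0.25114379]
```

Both views agree: the button is at about (0.579, 0.023), the slide direction is 79.25°, and home is about 134 mm away towards the yellow stop. I'll close the fingers and move over the button, with the jaw axis across the slide.

Emit:
{"api": "send_rows", "payload": {
  "motion": [
    [[-0.04,0,-0.025,-7.25],[-0.08,0,-0.05,-14.5],[-0.12,0,-0.075,-21.75],[-0.16,0,-0.1,-29],[-0.2,0,-0.125,-36.25],[-0.24,0,-0.15,-43.5],[-0.28,0,-0.175,-50.75],[-0.32,0,-0.2,-58]]
  ],
  "gripper": 0,
  "grip_force": 10
}}

```text
time: 0.9
tool_pos: [0.4168, -0.1844, 0.2513]
tool_rot: [-1.572, 0.001, -1.752]
contact_force: [0.6, -1.2, -0.1]
opening: 0.0324
```

```bash
cat > d.py <<'E'
from h import *
import sys
from scipy.spatial.transform import Rotation as R
def rep(T,yaw=-10.75):
    o=sensors.observe();M=R.from_euler('xyz',o['tool_rot']).as_matrix();
    print('t',o['time'],'pos',o['tool_pos'].round(4),'q',np.array(o['qpos']).round(2),'F',o['contact_force'].round(2),'open',o['opening'])
    print('shift',(M.T@(np.array(T)-o['tool_pos'])).round(4),'twist',-(yaw-np.degrees(np.arctan2(M[1,2],M[0,2]))),'tool z',M[:,2].round(3),'y',M[:,1].round(3))
if __name__=='__main__': rep([float(a) for a in sys.argv[1:4]])
E
python3 d.py .580 .029 .2
```

```text
t 0.9 pos [ 0.4168 -0.1844  0.2513] q [-0.59  0.22  1.7   0.    1.22 -0.4 ] F [ 0.61 -1.2  -0.11] open 0.032396569998415295
shift [-0.2393  0.0516  0.122 ] twist 0.3448338838424849 tool z [ 0.984 -0.181 -0.001] y [-0.001  0.001 -1.   ]
```

Emit:
{"api": "send_rows", "payload": {
  "motion": [
    [[-0.04,0.01,0.02,0],[-0.08,0.02,0.04,0],[-0.12,0.03,0.06,0],[-0.16,0.04,0.08,0.3],[-0.2,0.05,0.1,0.3],[-0.239,0.052,0.122,0.3],[-0.239,0.052,0.122,0.3],[-0.239,0.052,0.122,0.3]]
  ]
}}

```text
time: 1.7
tool_pos: [0.5798, 0.0295, 0.1986]
tool_rot: [-1.573, 0.001, -1.756]
contact_force: [0.0, 0.1, 0.5]
opening: 0.0001
```

```bash
python3 d.py .580 .029 .137; python3 - <<'E'
from h import *
c=snap('top','pics/top2.png');f=c['frame'][:,:,::-1]
s=snap('scene','pics/scene2.png');g=s['frame'][:,:,::-1]
a=cv2.resize(f[120:250,165:360],(780,520));b=cv2.resize(g[100:300,205:410],None,fx=2.9,fy=2.9)
cv2.imwrite('pics/s2.png',b)
E
```

```text
t 1.7 pos [0.5798 0.0295 0.1986] q [-0.08  0.49  1.44  0.    1.21  0.1 ] F [0.04 0.07 0.48] open 0.00012516209878687593
shift [0.0005 0.0616 0.0005] twist 0.16295417157696512 tool z [ 0.983 -0.184 -0.003] y [-0.002  0.001 -1.   ]
```

View pics/s2.png

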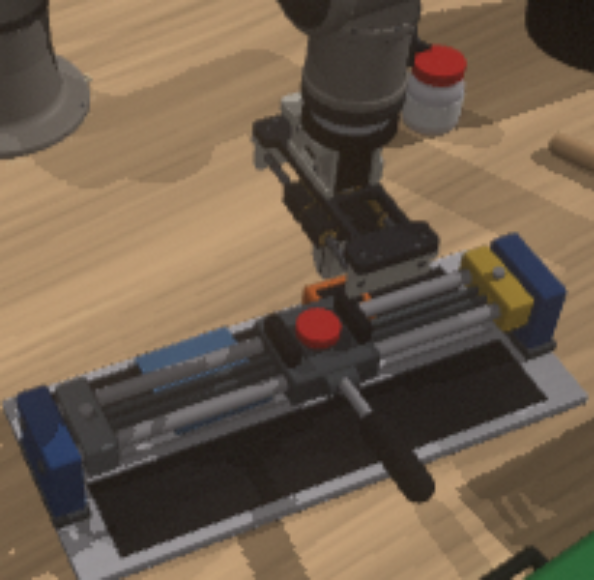

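```bash
python3 - <<'E'
from h import *
s=load('scene')
for p in([.58,.0295,.1736],[.58,.0295,.112]):
    u,v=w2px(s,p);print((u-205)*2.9,(v-100)*2.9)
E
```

```text
329.46258087092036 272.85432309346055
323.5988463979606 320.6954493389766
```

Emit:
{"api": "send_rows", "payload": {
  "motion": [
    [[0,0.02,0,0],[0,0.04,0,0],[0,0.054,0,0.1],[0,0.058,0,0.1],[0,0.0605,0,0.1],[0,0.0605,0,0.1]]
  ]
}}

```text
time: 2.4
tool_pos: [0.5794, 0.0276, 0.1394]
tool_rot: [-1.572, 0.001, -1.761]
contact_force: [-0.2, -0.0, 1.3]
opening: 0.0005
```

```bash
python3 d.py .580 .029 .1305
```

```text
t 2.4 pos [0.5794 0.0276 0.1394] q [-0.09  0.55  1.52  0.    1.07  0.1 ] F [-0.24 -0.    1.33] open 0.0005285630421301347
shift [-0.0015  0.0089  0.0004] twist -0.128792440810777 tool z [ 0.982 -0.189 -0.001] y [-0.001  0.001 -1.   ]
```

Emit:
{"api": "send_rows", "payload": {
  "motion": [
    [[-0.001,0.003,0,0],[-0.001,0.005,0,0],[-0.001,0.007,0,0],[-0.001,0.009,0,0],[-0.001,0.0095,0,0],[-0.001,0.0095,0,0]]
  ]
}}

```text
time: 3.0
tool_pos: [0.5802, 0.0284, 0.1307]
tool_rot: [-1.57, 0.001, -1.761]
contact_force: [-0.1, -1.3, 5.7]
opening: 0.0006
```

```bash
python3 d.py .580 .029 .1295
```

```text
t 3.0 pos [0.5802 0.0284 0.1307] q [-0.08  0.56  1.53  0.    1.05  0.11] F [-0.13 -1.27  5.71] open 0.000612301952641802
shift [-0.0006  0.0012 -0.0003] twist -0.12673608161984795 tool z [ 0.982 -0.189  0.001] y [ 0.001  0.001 -1.   ]
```

Emit:
{"api": "send_rows", "payload": {
  "motion": [
    [[0,0.001,0,0],[0,0.0018,0,0],[-0.002,0.0018,0,0],[-0.006,0.0018,0,0],[-0.012,0.0018,0,0],[-0.02,0.0018,0,0],[-0.028,0.0018,0,0],[-0.036,0.0018,0,0]]
  ]
}}

```text
time: 3.8
tool_pos: [0.5869, 0.0639, 0.1295]
tool_rot: [-1.57, 0.001, -1.761]
contact_force: [-1.6, -1.1, 5.5]
opening: 0.0004
```

```bash
python3 d.py .610 .1855 .1295; python3 - <<'E'
from h import *
s=snap('scene','pics/scene3.png');g=s['frame'][:,:,::-1]
c=snap('top','pics/top3.png');f=c['frame'][:,:,::-1]
a=cv2.resize(f[120:250,165:360],(585,390));b=cv2.resize(g[130:300,205:410],None,fx=3.4,fy=3.4)
cv2.imwrite('pics/s3.png',b);cv2.imwrite('pics/t3.png',a)
E
```

```text
t 3.8 pos [0.5869 0.0639 0.1295] q [-0.02  0.58  1.5   0.    1.06  0.17] F [-1.61 -1.14  5.54] open 0.00040245170563974516
shift [-0.1238  0.     -0.0002] twist -0.1229471162312592 tool z [ 0.982 -0.189  0.001] y [ 0.001  0.    -1.   ]
```

View pics/s3.png

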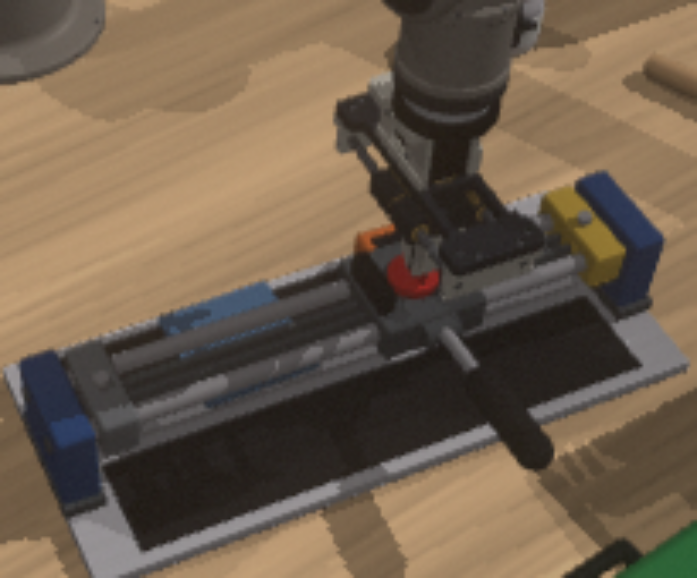

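View pics/t3.png

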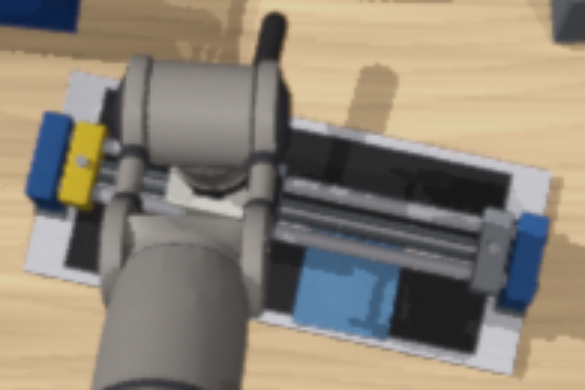

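Emit:
{"api": "send_rows", "payload": {
  "motion": [
    [[-0.009,0.0003,0,0],[-0.018,0.0003,0,0],[-0.028,0.0003,0,0],[-0.038,0.0003,0,0],[-0.048,0.0003,0,0],[-0.058,0.0003,0,0],[-0.068,0.0003,0,0],[-0.077,0.0003,0,0]]
  ]
}}

```text
time: 4.7
tool_pos: [0.6014, 0.1411, 0.1299]
tool_rot: [-1.569, 0.002, -1.759]
contact_force: [-1.9, -1.7, 6.4]
opening: 0.0008
```

```bash
python3 d.py .6055 .1615 .1295; python3 - <<'E'
from h import *
s=snap('scene','pics/scene4.png');g=s['frame'][:,:,::-1]
b=cv2.resize(g[130:300,205:410],None,fx=3.4,fy=3.4)
cv2.imwrite('pics/s4.png',b)
E
```

```text
t 4.7 pos [0.6014 0.1411 0.1299] q [0.11 0.62 1.42 0.   1.1  0.29] F [-1.91 -1.71  6.45] open 0.000838731788050833
shift [-0.0208  0.0005  0.0002] twist -0.061846394117079484 tool z [ 0.982 -0.188  0.001] y [ 0.002  0.001 -1.   ]
```

View pics/s4.png

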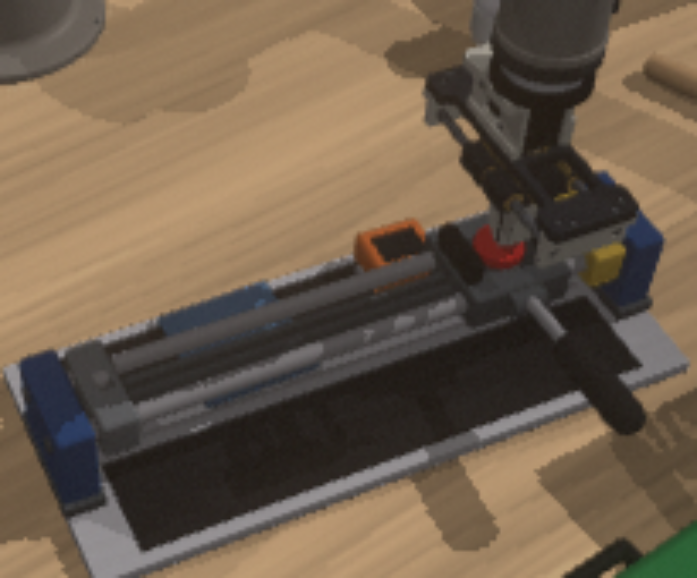

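Emit:
{"api": "send_rows", "payload": {
  "motion": [
    [[-0.005,0.0008,0,0],[-0.01,0.001,0,0],[-0.015,0.001,0,0],[-0.018,0.001,0,0],[-0.021,0.001,0,0],[-0.023,0.001,0,0],[-0.025,0.001,0,0],[-0.025,0.001,0,0]]
  ]
}}

```text
time: 5.55
tool_pos: [0.6068, 0.1666, 0.1299]
tool_rot: [-1.567, 0.002, -1.759]
contact_force: [-1.3, -2.7, 6.9]
opening: 0.0004
```

```bash
python3 d.py .6055 .1615 .1295; python3 - <<'E'
from h import *
s=snap('scene','pics/scene5.png');g=s['frame'][:,:,::-1]
b=cv2.resize(g[150:270,305:420],None,fx=5,fy=5,interpolation=cv2.INTER_CUBIC)
cv2.imwrite('pics/s5.png',b)
E
```

```text
t 5.55 pos [0.6068 0.1666 0.1299] q [0.15 0.64 1.38 0.   1.12 0.33] F [-1.32 -2.66  6.91] open 0.0003961999544477132
shift [ 0.0053  0.0003 -0.0003] twist -0.017579413745398398 tool z [ 0.982 -0.187  0.003] y [ 0.004  0.002 -1.   ]
```

View pics/s5.png

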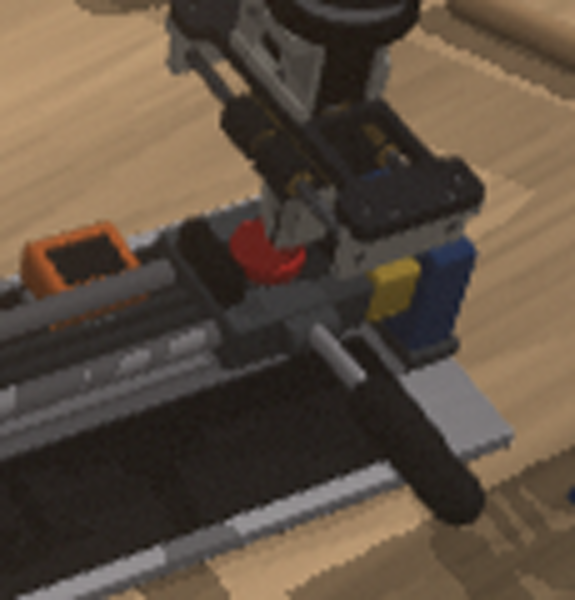

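The carriage looks home. To confirm, I'll push on until the tip meets the rib and the horizontal force rises.

Emit:
{"api": "send_rows", "payload": {
  "motion": [
    [[-0.002,0.0006,0,0],[-0.004,0.0006,0,0],[-0.006,0.0006,0,0],[-0.007,0.0006,0,0],[-0.007,0.0006,0,0]]
  ]
}}

```text
time: 6.1
tool_pos: [0.6084, 0.1722, 0.1301]
tool_rot: [-1.566, 0.0, -1.759]
contact_force: [-1.4, -6.6, 6.1]
opening: 0.0004
```

```bash
python3 d.py .6055 .1615 .1295
```

```text
t 6.1 pos [0.6084 0.1722 0.1301] q [ 0.16  0.64  1.37 -0.    1.12  0.34] F [-1.41 -6.61  6.15] open 0.0003974003089542932
shift [ 0.011   0.0005 -0.0009] twist -0.017497174182601327 tool z [ 0.982 -0.187  0.005] y [ 0.005 -0.001 -1.   ]
```

The push reached 6.6 N with no further carriage travel, so the carriage is against the stop. I'll lift straight up, so that nothing drags it back.

Emit:
{"api": "send_rows", "payload": {
  "motion": [
    [[-0.001,-0.004,0,0],[-0.001,-0.009,0,0],[-0.001,-0.016,0,0],[0,-0.03,0,0],[0,-0.05,0,0],[0,-0.08,0,0],[0,-0.11,0,0],[0,-0.12,0,0]]
  ]
}}

```text
time: 6.9
tool_pos: [0.609, 0.1732, 0.2548]
tool_rot: [-1.56, 0.003, -1.758]
contact_force: [1.3, -0.0, 0.5]
opening: 0.0003
```

Emit:
{"api": "send_rows", "payload": {
  "motion": [
    [[0.03,0,-0.03,0],[0.06,0,-0.06,0],[0.09,0,-0.09,0],[0.12,0,-0.12,0],[0.15,0,-0.15,0],[0.18,0,-0.17,0],[0.21,0,-0.17,0],[0.24,0,-0.17,0]]
  ]
}}

```text
time: 7.7
tool_pos: [0.3965, -0.0314, 0.2523]
tool_rot: [-1.558, 0.004, -1.757]
contact_force: [1.1, -0.4, -0.3]
opening: 0.0002
```

```bash
python3 d.py .6055 .1615 .1295; python3 - <<'E'
from h import *
s=snap('scene','pics/scene6.png');g=s['frame'][:,:,::-1]
c=snap('top','pics/top6.png');f=c['frame'][:,:,::-1]
b=cv2.resize(g[150:300,205:410],None,fx=3.9,fy=3.9,interpolation=cv2.INTER_CUBIC)
a=cv2.resize(f[120:250,165:360],None,fx=4,fy=4,interpolation=cv2.INTER_CUBIC)
cv2.imwrite('pics/s6.png',b);cv2.imwrite('pics/t6.png',a)
E
```

```text
t 7.7 pos [ 0.3965 -0.0314  0.2523] q [-0.28  0.1   1.84  0.01  1.19 -0.09] F [ 1.08 -0.36 -0.33] open 0.00019903466608123325
shift [-0.2278  0.1258  0.1681] twist 0.06200326211129337 tool z [ 0.983 -0.185  0.012] y [ 0.013  0.002 -1.   ]
```

View pics/s6.png

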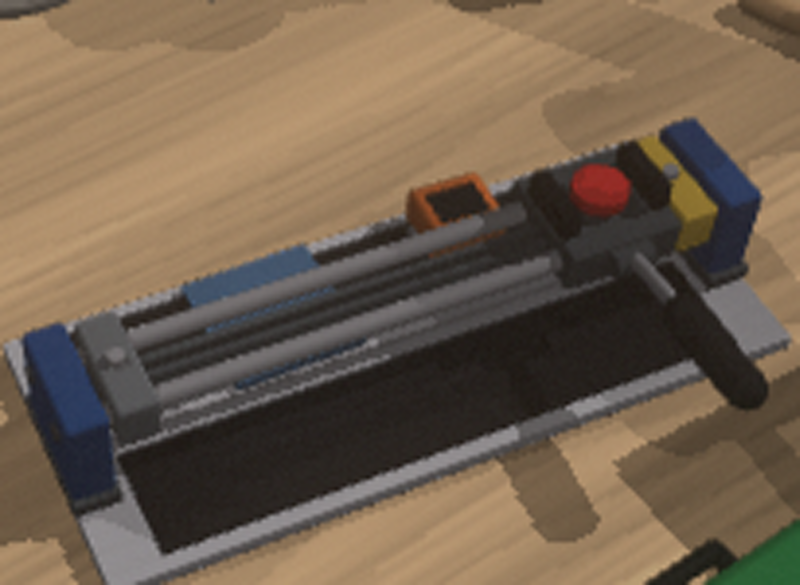

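View pics/t6.png

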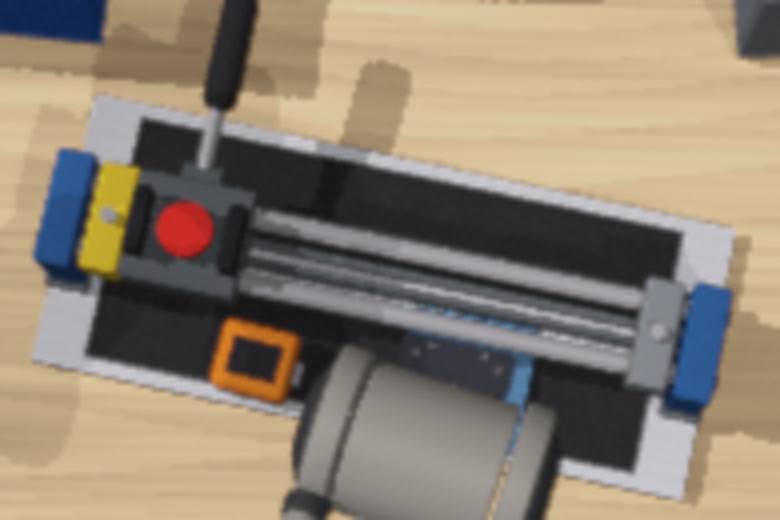

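Top view: the carriage is flush with the yellow stop, with the button at (184,229) and the screw at (109,214) in the crop. The tape measure and tile have not moved. I'll measure the distance once more and then hand in.

```bash
python3 - <<'E'
from h import *
c=load('top');s=load('scene')
f=lambda u,v:((u+.5)/4-.5+165,(v+.5)/4-.5+120)
g=lambda u,v:((u+.5)/3.9-.5+205,(v+.5)/3.9-.5+150)
for z in(.104,.112):
  print(z,np.linalg.norm((px2w(c,*f(109,214),.101)-px2w(c,*f(184,229.5),z))[:2]),np.linalg.norm((px2w(s,*g(671,172),.101)-px2w(s,*g(600,186),z))[:2]), px2w(c,*f(184,229.5),z),px2w(s,*g(600,186),z))
o=sensors.observe();print(o['contact_force'],np.abs(o['qvel']).max())
hand_in()
E
```

```text
0.104 0.058023892505555945 0.05595349069510795 [0.60427672 0.15783832 0.104     ] [0.60004014 0.16033716 0.104     ]
0.112 0.05935178667609711 0.06090350626861929 [0.60262417 0.15681772 0.112     ] [0.6051992  0.15403654 0.112     ]
[-1.53535623  0.28041385 -1.12692864] 0.0698107880537122
the job is handed in; nothing more can be done
```

The carriage is parked against the yellow stop with its button back up, and I handed the job in at about 8 s.

- **Push:** I pressed the button with closed fingertips to about 6–7 mm down by the tip height. It stayed held while I slid the carriage about 134 mm towards the yellow stop.
- **Home check:** I pushed on until the horizontal force reached 6.6 N at the end. A free carriage needs only about 1.5 N, so it was against the stop.
- **Release:** I lifted straight up and moved clear.
- **Last checks:**
  - The pictures show the carriage flush with the yellow stop.
  - With the button taken as fully up, its centre measures 59.4 mm (top camera) and 60.9 mm (scene camera) from the stop; 60 mm is nominal.
  - The two cameras agree better with the button up than down: about 4 mm apart against 5 mm. That alone is weak evidence that the button is up.
  - The tape measure had not moved. The arm partly hid the tile in the top view, but it looked unmoved in the scene view.
  - I did not re-check the tools on the table one by one; the arm stayed well above them.

No check failed. The force readings carry about 1 N of noise.

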